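Reset the locking dial of the pouch sealer

ROBOT

A 6-joint arm with a two-finger parallel gripper is mounted at the origin on the work surface. World frame = base frame: x ahead of the robot, y to its left, z up, the work surface at z = 0. Lengths are in m, angles in rad, forces in N, time in s.
With the tool pointing down it reaches from about 0.3 to 0.775 m from the base axis. Payload 14.6 kg.
Tool frame: the origin (TCP) lies on the centre line of the jaws, within the pads' length; the fingertips stand robot.tip_extent ahead of it and the grasp point (between the pads) lies 6 mm ahead of it (robot.tip_extent is the distance from the TCP to the fingertips, in m); z points along the fingers, y is the direction in which the jaws open and shut (so a half turn about z gives the same grasp; the last joint's range is limited). The gripper opens to 85 mm and grips with 20 to 120 N. Pads are 22 mm wide; open, the fingers measure 114 mm over their backs; the gripper's body (76 mm by 85 mm) begins 54 mm behind the grasp point. The pads swing forward as they close: fully open they stand 13 mm farther back than shut.
Start: joints at [1.168, 0.3, 1.521, -0, 1.321, -0.067], TCP at [0.181, 0.519, 0.256] pointing down, gripper open.
Joint ranges: [-3.03, 3.03], [-0.79, 2.21], [0.23, 2.52], [-1.04, 4.18], [0, 3.07], [-2.55, 2.55]. Speed limits (rad/s): [2.22, 2.22, 2.57, 3.14, 3.14, 3.14].

INTERFACE

Orientations are given as a unit quaternion [x, y, z, w].
In Python, from plant import sense, cams, workorder, robot gives the robot as it stands.
- The arm moves only by the shell command python3 -m crank 'ROWS' [FORCE]. ROWS is JSON, a list of rows, each a list of 7 numbers: the shift along the tool's x, y, z in cm, then the turn, a rotation vector about the tool's x, y, z in degrees, then the closure, from 0 (fully open) to 1 (shut). In form: [[x, y, z, wx, wy, wz, grip], ...]. A call has 1 to 5 rows; each row is the pose to reach, as a shift and turn from the pose measured when the call began, along the tool's axes at that moment; what a row does not reach only later rows make up. A row lasts 1/8 s, in which the tool goes at most 62.5 mm and 10.7 degrees, less where a joint would pass 70% of its speed; a pose out of reach is approached as far as the arm can. A call with a gripper value outside its range is refused whole. The fingers move at their own pace and stop on an object; FORCE is the grip in N (left out, the last holds). Time passes only in rows, so rows that repeat a pose let the fingers close. It gives the time, the measured TCP pose, the force and the opening at its end, in the units of the state.
- sense(): the state, without advancing time (a new reading comes with each control period).
- cams.capture(name): name is "scene" or "top" or "wrist"; returns (picture, depth): 400x640x3 uint8, red, green, blue; 400x640 float32, m along the optical axis (not along the pixel's ray), 0 where there is no reading.
- cams.camera_info(name): a dict with "mtx" (3x3 intrinsics, pixels), "position" and "orientation" of the camera in the world; the wrist camera has in their place "tool_from_camera" (4x4, takes a point from camera to tool coordinates, whose origin is the TCP and whose axes are the flange's). Camera axes: x right, y down, z forward; pixel columns grow to the right and rows downward; lengths in m; the calibration is good to about 2 mm. A picture is of the moment at which its call begins: read the wrist's pose just before it. camera_info takes no time and is no camera call.
- workorder.close_job(): hands the job in, once; it reports no verdict.
The state is a dict: "clock": time; "q": joint angles; "dq": joint speeds; "effort": joint torques, N m; "tool_pos": TCP position; "ee_rot": TCP orientation; "force": force on the tool from outside, world axes, zero at the start; "wrist_torque": the same for the moment, N m; "width": opening from 0.0 (shut) to 1.0 (fully open).
Only numpy, scipy, OpenCV 4.12 (cv2) and the standard library are available. Lean on these libraries where they do the work, as an engineer would, in place of code of your own. Each camera call takes 0.05 s, during which the arm holds its last target. There are 200 camera calls.

TASK

Set the pouch sealer's locking dial to the setting at the green mark: pull the dial straight up until it is free, turn it clockwise to the mark and slightly beyond, then push it back down fully home so that it locks there. The notch it locks into lies a little past the mark, so feel for it: press lightly while turning slowly on, and never force the dial against its lock; leave the things on and around the sealer where they are, and let go of the dial at the end.

Things in the scene. Friction and masses are not known exactly. Their poses are not given: they have to be found in the camera images.
- sealer: White bench-top pouch sealer fixed to the desk, 200 x 360 x 90 mm (x, y, z), level top. Origin under its centre at desk height, z up, -x its front with the feed deck. The dial's vertical axis stands at (-20, +60) mm in this frame. Around the axis rises a grey collar, 45 mm radius, topped by a black index ring at 112 mm height.
- dial_grip (a point): Centre of the dial's grip bar, on its axis; grip here. The dial is a dark grey skirt, 25 mm radius, 6 mm thick, with an upright grip bar 14 mm wide, 46 mm long, 31 mm tall; this point is 19 mm above the skirt's upper face, 12 mm below the bar's top. The frame turns and rises with the dial: y along the bar to its white-lined pointer end, x across the bar (pinch there), z up.
- dial_top (a point): Centre of the top of the dial's grip bar, 12 mm above dial_grip.
- mark (a point): Green mark, 8 x 15 mm, on the black index ring, its centre 35 mm from the dial's axis. The point's y axis runs from the dial's axis outward through the mark: the dial points at the mark when its y axis is parallel to this one. The mark stands 0.7 to 0.85 rad clockwise (seen from above) of the parked position and cannot be moved.
- dial_pull (a joint): How far the dial is pulled up, m: 0 fully home, 0.012 fully out (hard stop). It moves against about 2.5 N of friction plus 1 N of weight and stays at whatever height it is left. Below 0.007 its tooth is engaged and it cannot be turned. Pushed down off the notch, it is blocked at 0.007.
- dial (a joint): Turn of the dial clockwise seen from above, rad: parked (pointing to the sealer's +y side) near 0 at the start, within 0.1; stops at -0.12 and 1.9. Turns almost freely when pulled out.
- index_ring (a joint): Clockwise angle of the green mark, rad, same sense and zero as joint dial. The hidden locking notch lies anywhere from 0.08 to 0.5 rad further clockwise than this angle (find it by feel) and leaves the dial about 0.05 rad of play to either side.
- tooth: Hidden steel locking tooth under the dial's pointer end, 20 mm from the axis; moves with the dial, origin on the axis. Beside the notch it lands on a sprung block: 5 N at touch, 2.5 N more per mm, solid after 4 mm. Turned over the notch while lightly pressed, the block springs up round the tooth, its push vanishes, further turning is blocked and the dial can go home.
- sanitiser_mid (a point): Middle of a clear bottle with blue cap, 54 mm diameter, 150 mm tall, standing to the right of the sealer. Leave alone.
- mouse_mid (a point): Middle of a black computer mouse, 105 x 60 x 32 mm, to the left of the sealer. Leave alone.
- stamp_mid (a point): Middle of a small wooden hand stamp, 34 mm diameter, 58 mm tall, standing on the sealer's top some 17 cm from the dial. Leave alone.

How it is judged:
By the outcome, as a careful person would: the job done as asked, in the order asked, and still so for the second after the job is handed in, with the robot touching nothing.
It also fails if it takes over 48 s, if anything falls off the work surface, if the arm or the gripper's body presses on something with over 40 N, if the wrist force passes 120 N, or if a joint passes its speed limit or range.

## Working session

There is one attempt and no reset: what is moved stays moved. The work goes in short steps, Python scripts to look and compute and a shell command to move; the robot and the scene stay as the last step left them, time stands still between calls to the robot, and variables do not carry over. Pictures are saved under pics/ and viewed, about 8 in all and at most 12, crops included, and the job is handed in when it is done.

```bash
ls; mkdir -p pics
cat > h.py <<'E'
import numpy as np, cv2
from scipy.spatial.transform import Rotation as R
from plant import sense, cams, workorder, robot
def pose(n,s=None):
    i=cams.camera_info(n)
    if n=='wrist':
        T=np.eye(4);T[:3,:3]=R.from_quat(s['ee_rot']).as_matrix();T[:3,3]=s['tool_pos'];return T@np.array(i['tool_from_camera']),np.array(i['mtx'])
    T=np.eye(4);T[:3,:3]=R.from_quat(i['orientation']).as_matrix();T[:3,3]=i['position'];return T,np.array(i['mtx'])
def shot(n,f):
    s=sense();p,d=cams.capture(n);T,K=pose(n,s);np.savez('pics/'+f+'.npz',p=p,d=d,T=T,K=K);cv2.imwrite('pics/'+f+'.png',p[:,:,::-1]);return p,d,T,K
def load(f):
    z=np.load('pics/'+f+'.npz');return z['p'],z['d'],z['T'],z['K']
def pt(f,u,v,z=None):
    p,d,T,K=load(f);r=np.linalg.inv(K)@[u,v,1.]
    if z is None:
        w=d[int(v)-1:int(v)+2,int(u)-1:int(u)+2];c=r*np.median(w[w>0]);return T[:3,:3]@c+T[:3,3]
    r=T[:3,:3]@r;return T[:3,3]+r*(z-T[2,3])/r[2]
E
python3 - <<'E'
from h import *
print(sense(),robot.tip_extent)
shot('top','top0');shot('scene','sc0')
for n in('top','scene'):print(cams.camera_info(n))
E
```

```text
pics
{'clock': 0.0, 'q': array([ 1.16840743e+00,  3.00461398e-01,  1.52160196e+00,  3.24323262e-05,
        1.32071892e+00, -6.66002735e-02]), 'dq': array([ 0.00077635, -0.00132616, -0.00067048, -0.00119401,  0.0002204 ,
        0.00113836]), 'effort': array([ 3.27900407e-04, -5.43497837e+01, -3.61789834e+01, -7.45030525e-05,
        3.94305767e-03,  7.63655498e-05]), 'tool_pos': array([0.18114418, 0.51908489, 0.25571779]), 'ee_rot': array([ 1.67110580e-01,  9.85937980e-01, -5.74881118e-04, -1.53484370e-04]), 'force': array([-0.27148602,  0.76299526,  0.03359816]), 'wrist_torque': array([-0.02604032, -0.01978115, -0.00503657]), 'width': 1.0010692883858976} 0.025
{'mtx': array([[495.23326464,   0.        , 315.03436862],
       [  0.        , 495.23326464, 206.88626589],
       [  0.        ,   0.        ,   1.        ]]), 'position': array([0.28745786, 0.01482119, 1.51336124]), 'orientation': array([-0.69535279,  0.71306611, -0.06355045,  0.06310762])}
{'mtx': array([[438.42089301,   0.        , 319.03969189],
       [  0.        , 438.42089301, 206.27987557],
       [  0.        ,   0.        ,   1.        ]]), 'position': array([1.45363111, 0.01106309, 0.65683211]), 'orientation': array([ 0.61447705,  0.62342103, -0.33922249, -0.34451745])}
```

View pics/top0.png

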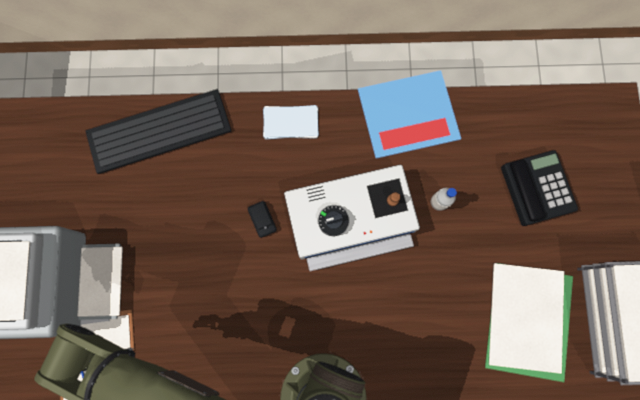

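View pics/sc0.png

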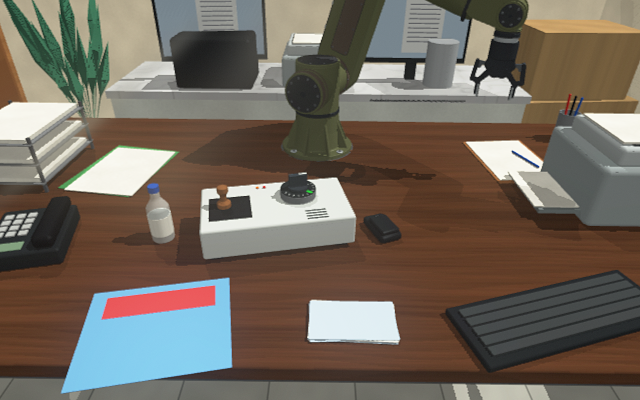

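The top view shows the sealer around (350,212), the dial at about (333,219), the stamp at (393,198), the bottle at (444,198) and the mouse at (262,218). Next I'll enlarge the dial and measure it.

Run:
```python
from h import *
p,d,T,K=load('top0')
c=cv2.resize(p[165:275,275:425],None,fx=5,fy=5,interpolation=cv2.INTER_CUBIC);cv2.imwrite('pics/c0.png',c[:,:,::-1])
print('ring',pt('top0',333,220,.112), 'depth',pt('top0',333,220))
# sealer corners top
for u,v in((285,191),(403,166),(419,233),(300,257)):print(pt('top0',u,v,.09))
g=(p[...,1]>p[...,0].astype(int)+50)&(p[...,1]>p[...,2].astype(int)+50);v,u=np.where(g[165:275,275:425]);print(u.mean()+275,v.mean()+165,len(u),pt('top0',u.mean()+275,v.mean()+165,.112))
```

```text
ring [ 0.50207682 -0.0397085   0.112     ] depth [ 0.49663679 -0.03832632  0.14752085]
[0.59515467 0.09771119 0.09      ]
[ 0.66204376 -0.25309656  0.09      ]
[ 0.46115233 -0.28801438  0.09      ]
[0.40053823 0.05743883 0.09      ]
322.89473684210526 213.1578947368421 19 [ 0.5226554  -0.01135062  0.112     ]
```

View pics/c0.png

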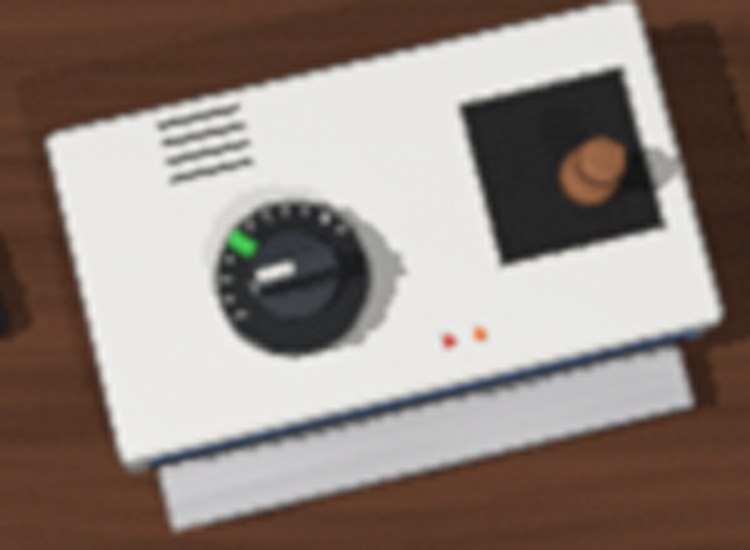

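```bash
python3 -m crank '[[-48.6,-42.3,0,0,0,60,0],[-48.6,-42.3,0,0,0,60,0],[-48.6,-42.3,0,0,0,60,0],[-48.6,-42.3,0,0,0,60,0],[-48.6,-42.3,0,0,0,60,0]]'
cat >> h.py <<'E'
def go(x,y,z,yaw):
    "tool shift cm + turn deg to reach TCP (x,y,z), tool down, tool y-axis at yaw"
    s=sense();A=R.from_quat(s['ee_rot']);B=R.from_matrix(np.array([[np.sin(yaw),np.cos(yaw),0],[-np.cos(yaw),np.sin(yaw),0],[0,0,-1]]))
    assert abs(np.linalg.det(B.as_matrix())-1)<.01
    M=np.array([[-np.sin(yaw),np.cos(yaw),0],[np.cos(yaw),np.sin(yaw),0],[0,0,-1]])
    B=R.from_matrix(M);print('pos',s['tool_pos'].round(4),'t',s['clock'],'shift cm',(A.inv().apply(np.array([x,y,z])-s['tool_pos'])*100).round(2),'rot deg',np.degrees((A.inv()*B).as_rotvec()).round(1),'F',s['force'].round(1))
E
sed -i '/assert abs/d; s/;B=R.from_matrix(np.array(.*$//' h.py
python3 -c "
from h import *
go(.501,-.0405,.256,.18)"
```

```text
clock: 0.72
tool_pos: [0.3366, 0.246, 0.2562]
ee_rot: [0.597, 0.802, -0.0, 0.0]
force: [1.9, 0.4, -0.8]
width: 1.004
pos [0.3366 0.246  0.2562] t 0.725 shift cm [-32.17   7.51   0.04] rot deg [-0.   0.   6.4] F [ 1.9  0.4 -0.8]
```

```bash
python3 -m crank '[[-32.2,7.5,0,0,0,6.4,0],[-32.2,7.5,0,0,0,6.4,0],[-32.2,7.5,0,0,0,6.4,0],[-32.2,7.5,0,0,0,6.4,0],[-32.2,7.5,0,0,0,6.4,0]]'
python3 -m crank '[[0,0,0,0,0,0,0]]'
python3 - <<'E'
from h import *
go(.501,-.0405,.256,.18)
p,d,T,K=shot('wrist','w1')
print(T.round(3).tolist())
E
```

```text
clock: 1.35
tool_pos: [0.4917, -0.0256, 0.2563]
ee_rot: [0.641, 0.768, -0.0, 0.0]
force: [1.0, 1.7, 1.8]
width: 0.997
clock: 1.48
tool_pos: [0.4926, -0.0286, 0.2556]
ee_rot: [0.642, 0.766, -0.001, -0.0]
force: [0.2, 0.6, -0.3]
width: 0.999
pos [ 0.4926 -0.0286  0.2556] t 1.475 shift cm [-1.32  0.62 -0.04] rot deg [-0.1  0.  -0.3] F [ 0.2  0.6 -0.3]
[[0.985, 0.167, 0.049, 0.48], [0.174, -0.943, -0.283, 0.044], [-0.001, 0.287, -0.958, 0.374], [0.0, 0.0, 0.0, 1.0]]
```

View pics/w1.png

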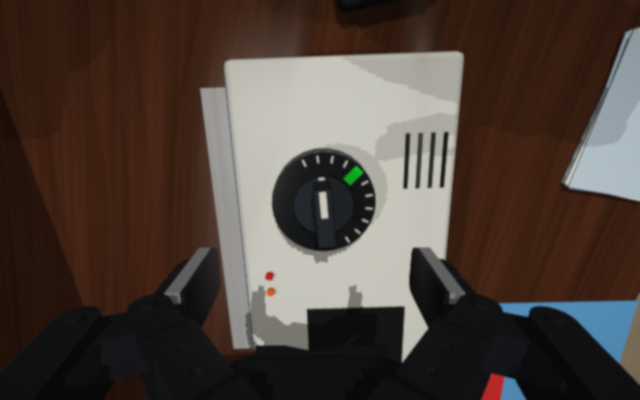

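The wrist view is clear: the ring is centred near (323,200), the bar runs from (320,181) to (326,247), and the green mark is at (354,175). I'll use the depth data to get the bar's centre and yaw.

Run:
```python
from h import *
p,d,T,K=load('w1')
v,u=np.mgrid[0:400,0:640];c=np.stack([(u-K[0,2])/K[0,0]*d,(v-K[1,2])/K[1,1]*d,d],-1);W=c@T[:3,:3].T+T[:3,3]
m=(abs(u-323)<70)&(abs(v-200)<70)&(d>0)
z=W[...,2][m];h,e=np.histogram(z,np.arange(.08,.16,.003));print(dict(zip(e.round(3),h)))
zt=np.percentile(z,99.5)
b=m&(abs(W[...,2]-zt)<.004);q=W[b][:,:2];r=cv2.minAreaRect(q.astype(np.float32)*1000);print('bar',zt,r,q.mean(0),b.sum())
print(cv2.boxPoints(r).round(1).tolist())
print('ring px',pt('w1',323.5,200,.112))
x=p.astype(int);g=m&(x[...,1]>x[...,0]+50)&(x[...,1]>x[...,2]+50);gm=pt('w1',u[g].mean(),v[g].mean(),.112);print('mark',gm,g.sum())
wh=m&(x.min(-1)>120)&(abs(u-323)<9)&(abs(v-205)<18);pp=np.array([pt('w1',a,bb,.1475)[:2] for a,bb in zip(u[wh],v[wh])]);print('white',pp.mean(0),cv2.fitLine((pp*1000).astype(np.float32),cv2.DIST_L2,0,.01,.01).ravel())
```

```text
{np.float64(0.08): np.int64(0), np.float64(0.083): np.int64(0), np.float64(0.086): np.int64(40), np.float64(0.089): np.int64(10415), np.float64(0.092): np.int64(426), np.float64(0.095): np.int64(37), np.float64(0.098): np.int64(41), np.float64(0.101): np.int64(37), np.float64(0.104): np.int64(38), np.float64(0.107): np.int64(98), np.float64(0.11): np.int64(3143), np.float64(0.113): np.int64(2044), np.float64(0.116): np.int64(152), np.float64(0.119): np.int64(1521), np.float64(0.122): np.int64(20), np.float64(0.125): np.int64(16), np.float64(0.128): np.int64(16), np.float64(0.131): np.int64(17), np.float64(0.134): np.int64(22), np.float64(0.137): np.int64(17), np.float64(0.14): np.int64(23), np.float64(0.143): np.int64(19), np.float64(0.146): np.int64(43), np.float64(0.149): np.int64(957), np.float64(0.152): np.int64(97), np.float64(0.155): np.int64(0)}
bar 0.15200209426792166 ((502.2872619628906, -41.38412094116211), (14.010141372680664, 45.649200439453125), 15.314970970153809) [ 0.5019919  -0.04028324] 1081
[[489.5, -21.200000762939453], [501.6000061035156, -65.19999694824219], [515.0999755859375, -61.5], [503.0, -17.5]]
ring px [ 0.50185496 -0.0386412   0.112     ]
mark [ 0.5220292  -0.01295371  0.112     ] 208
white [ 0.49923868 -0.03124033] [ 2.6611459e-01 -9.6394140e-01  4.9923868e+02 -3.1240328e+01]
```

```bash
python3 -c "
from h import *
go(.5022,-.0410,.149,.267)"
```

```text
pos [ 0.4919 -0.0271  0.2556] t 1.525 shift cm [-1.55  0.79 10.66] rot deg [-0.1  0.  -5.2] F [-0.8 -0.3 -0.6]
```

```bash
python3 -m crank '[[-1.55,0.8,3,0,0,-5.2,0],[-1.55,0.8,5,0,0,-5.2,0.4],[-1.55,0.8,8,0,0,-5.2,0.4],[-1.55,0.8,9.5,0,0,-5.2,0.4],[-1.55,0.8,9.5,0,0,-5.2,0.4]]'
python3 -c "
from h import *
go(.5022,-.0410,.149,.267)"
```

```text
clock: 2.15
tool_pos: [0.502, -0.0404, 0.1602]
ee_rot: [0.606, 0.795, -0.001, -0.001]
force: [0.5, -0.5, -0.2]
width: 0.599
pos [ 0.502  -0.0404  0.1602] t 2.15 shift cm [-0.07  0.01  1.12] rot deg [-0.2 -0.   0.1] F [ 0.5 -0.5 -0.2]
```

```bash
python3 -m crank '[[0,0,1.1,-0.2,0,0,0.4],[0,0,1.1,-0.2,0,0,0.6],[0,0,1.1,-0.2,0,0,0.75],[0,0,1.1,-0.2,0,0,0.9],[0,0,1.1,-0.2,0,0,0.9]]' 40
python3 -m crank '[[0,0,0,0,0,0,1],[0,0,0,0,0,0,1]]' 50
python3 -c "
from h import *
s=sense();print(s['force'],s['wrist_torque'],s['width'])
go(.5022,-.0410,.149,.267);shot('wrist','w2')"
```

```text
clock: 2.78
tool_pos: [0.5021, -0.0404, 0.1497]
ee_rot: [0.606, 0.795, 0.0, 0.0]
force: [-1.4, 0.0, 5.1]
width: 0.155
clock: 3.02
tool_pos: [0.5021, -0.0404, 0.1497]
ee_rot: [0.606, 0.795, 0.0, 0.0]
force: [-1.2, -0.2, 2.8]
width: 0.156
[-1.19176369 -0.19639815  2.78147635] [0.07548886 0.27074494 0.00108934] 0.15557731082618945
pos [ 0.5021 -0.0404  0.1497] t 3.025 shift cm [-0.06 -0.01  0.07] rot deg [ 0.1 -0.   0.1] F [-1.2 -0.2  2.8]
```

View pics/w2.png

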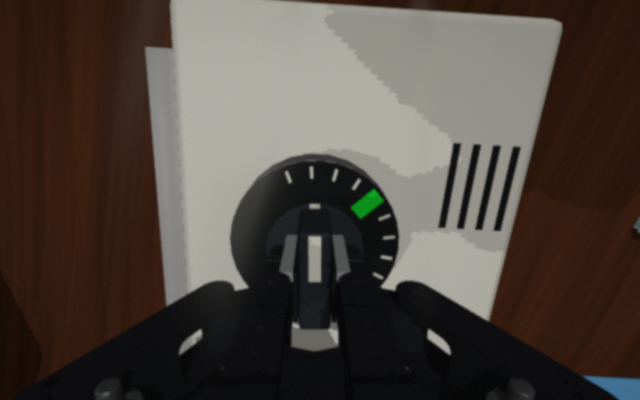

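The bar is gripped: the pads sit either side of the white line at (315,260), and the width reads 13 mm. Now I'll pull up.

```bash
python3 -m crank '[[0,0,-0.2,0,0,0,1],[0,0,-0.4,0,0,0,1],[0,0,-0.6,0,0,0,1],[0,0,-0.8,0,0,0,1],[0,0,-0.95,0,0,0,1]]' 60
python3 -m crank '[[0,0,-0.1,0,0,0,1],[0,0,-0.15,0,0,0,1]]'
python3 -c "
from h import *
s=sense();print(s['force'],s['wrist_torque'],s['width'])
go(.5022,-.0404,.1497,.267)"
```

```text
clock: 3.7
tool_pos: [0.5021, -0.0404, 0.1594]
ee_rot: [0.606, 0.795, 0.0, 0.0]
force: [-0.2, -0.4, -3.7]
width: 0.153
clock: 3.95
tool_pos: [0.5021, -0.0404, 0.1609]
ee_rot: [0.606, 0.795, 0.0, 0.0]
force: [0.2, -0.0, -2.6]
width: 0.145
[ 0.15175412 -0.01510498 -2.647142  ] [-0.02507447 -0.06823907  0.02553786] 0.14507999095441274
pos [ 0.5021 -0.0404  0.1609] t 3.95 shift cm [-0.    0.01  1.12] rot deg [ 0.1 -0.   0.1] F [ 0.2 -0.  -2.6]
```

```bash
python3 -m crank '[[0,0,0,0,0,6,1],[0,0,0,0,0,14,1],[0,0,0,0,0,22,1],[0,0,0,0,0,30,1],[0,0,0,0,0,36,1]]'
python3 -c "
from h import *
s=sense();print(s['force'],s['wrist_torque'],s['width'])
go(.5021,-.0404,.1497,.267)"
```

```text
clock: 4.58
tool_pos: [0.5029, -0.0405, 0.1614]
ee_rot: [0.823, 0.567, 0.002, 0.001]
force: [8.0, -0.2, -3.4]
width: 0.151
[ 8.0195286  -0.22320645 -3.36504376] [-0.06189244 -1.30948271  0.06032498] 0.15075110215529441
pos [ 0.5029 -0.0405  0.1614] t 4.575 shift cm [-0.02 -0.09  1.17] rot deg [  0.2  -0.  -36.2] F [ 8.  -0.2 -3.4]
```

```bash
python3 -c "
from h import *
go(.5032,-.0406,.1614,.267-np.radians(49))"
```

```text
pos [ 0.5029 -0.0405  0.1614] t 4.575 shift cm [-0.    0.03  0.  ] rot deg [ 0.2 -0.1 12.8] F [ 8.  -0.2 -3.4]
```

```bash
python3 -m crank '[[0,0.03,0,0.1,0,6,1],[0,0.03,0,0.2,0,10,1],[0,0.03,0,0.2,0,13,1],[0,0.03,0,0.2,0,13,1]]'
python3 -c "
from h import *
s=sense();print(s['force'],s['wrist_torque'],s['width'])
go(.5032,-.0406,.1614,.267-np.radians(49));shot('wrist','w3');p,d,T,K=load('w3');cv2.imwrite('pics/w3c.png',cv2.resize(p[130:330,200:430],None,fx=3,fy=3)[:,:,::-1])"
```

```text
clock: 5.08
tool_pos: [0.5036, -0.0407, 0.1616]
ee_rot: [0.882, 0.471, 0.001, -0.0]
force: [3.1, -1.2, -3.1]
width: 0.153
[ 3.07025567 -1.17055326 -3.0752027 ] [-3.37012459e-01 -6.81359824e-01 -3.80321921e-04] 0.15277186644234664
pos [ 0.5036 -0.0407  0.1616] t 5.075 shift cm [-0.01 -0.04  0.02] rot deg [ 0.  -0.1 -0.1] F [ 3.1 -1.2 -3.1]
```

View pics/w3c.png

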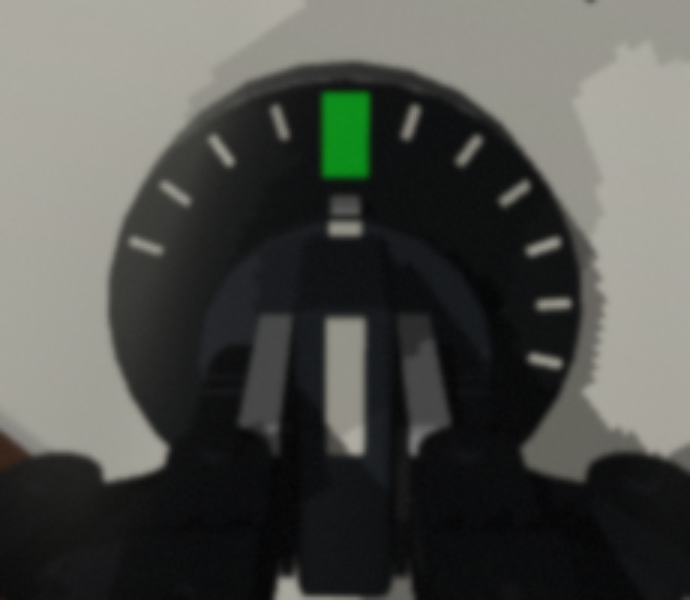

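The white pointer line at crop (345,385) lines up exactly with the green mark at (345,135), so the dial now points at the mark. I'll go on a few degrees and press lightly.

```bash
python3 -m crank '[[0,0,0.1,0,0,1,1],[0,0,0.2,0,0,1.5,1]]'
python3 -m crank '[[0,0,0.05,0,0,0,1],[0,0,0.1,0,0,0,1]]'
python3 -m crank '[[0,0,0.05,0,0,0,1],[0,0,0.1,0,0,0,1]]'
python3 -c "
from h import *
s=sense();print(s['force'],s['wrist_torque'],s['width'])
go(.5032,-.0406,.1616,.267-np.radians(49))"
```

```text
clock: 5.38
tool_pos: [0.5037, -0.0408, 0.1599]
ee_rot: [0.888, 0.459, 0.001, -0.0]
force: [1.3, -1.4, 2.7]
width: 0.151
clock: 5.62
tool_pos: [0.5037, -0.0408, 0.1589]
ee_rot: [0.888, 0.459, 0.001, -0.0]
force: [1.1, -1.2, 1.6]
width: 0.149
clock: 5.88
tool_pos: [0.5037, -0.0408, 0.1579]
ee_rot: [0.888, 0.459, 0.001, -0.0]
force: [1.0, 0.5, 1.7]
width: 0.149
[1.01215717 0.52242166 1.6896792 ] [-0.20189055 -0.14964224  0.02212071] 0.149380168550313
pos [ 0.5037 -0.0408  0.1579] t 5.875 shift cm [-0.01 -0.05 -0.38] rot deg [ 0.1 -0.1 -1.6] F [1.  0.5 1.7]
```

```bash
for i in 1; do python3 -m crank '[[0,0,0.05,0,0,0,1],[0,0,0.05,0,0,0,1]]'; python3 -m crank '[[0,0,0.05,0,0,0,1],[0,0,0.05,0,0,0,1]]';python3 -m crank '[[0,0,0.04,0,0,0,1],[0,0,0.04,0,0,0,1]]'; done | grep -E 'pos|force'
```

```text
tool_pos: [0.5037, -0.0408, 0.1573]
force: [1.2, -0.8, 0.6]
tool_pos: [0.5036, -0.0407, 0.1567]
force: [1.4, -1.7, 0.8]
tool_pos: [0.5037, -0.0408, 0.1565]
force: [-0.3, -1.4, 5.1]
```

```bash
cat > st.py <<'E'
from h import *
s=sense();x=R.from_quat(s['ee_rot']).as_matrix()[:,1];ya=np.degrees(np.arctan2(x[1],x[0]))
print('t %.2f z %.4f xy %s turn %.1f F %s Tz %.3f'%(s['clock'],s['tool_pos'][2],s['tool_pos'][:2].round(4),15.3-ya,s['force'].round(1),s['wrist_torque'][2]))
E
python3 -m crank '[[0,0,0.04,0,0,0,1],[0,0,0.04,0,0,0,1]]'>/dev/null;python3 st.py
python3 -m crank '[[0,0,0.03,0,0,1,1],[0,0,0.03,0,0,2,1]]'>/dev/null;python3 st.py
```

```text
t 6.88 z 0.1564 xy [ 0.5037 -0.0408] turn 50.6 F [-1.  -0.7  5.6] Tz -0.011
t 7.12 z 0.1563 xy [ 0.5037 -0.0408] turn 52.6 F [-1.9 -0.8  5.8] Tz 0.048
```

```bash
python3 -m crank '[[0,0,0.08,0,0,0.5,1],[0,0,0.08,0,0,1,1]]'>/dev/null;python3 st.py
python3 -m crank '[[0,0,0.08,0,0,1,1],[0,0,0.08,0,0,2,1]]'>/dev/null;python3 st.py
```

```text
t 7.38 z 0.1558 xy [ 0.5037 -0.0408] turn 53.6 F [-1.9 -0.8  7. ] Tz 0.066
t 7.62 z 0.1553 xy [ 0.5038 -0.0409] turn 55.7 F [-0.5 -1.3  7.2] Tz 0.023
```

```bash
python3 -m crank '[[0,0,0.04,0,0,1,1],[0,0,0.04,0,0,2,1]]'>/dev/null;python3 st.py
python3 -m crank '[[0,0,0.04,0,0,1,1],[0,0,0.04,0,0,2,1]]'>/dev/null;python3 st.py
python3 -m crank '[[0,0,0.04,0,0,1,1],[0,0,0.04,0,0,2,1]]'>/dev/null;python3 st.py
```

```text
t 7.88 z 0.1553 xy [ 0.5038 -0.0409] turn 57.7 F [-1.3 -1.9  8.1] Tz 0.028
t 8.12 z 0.1553 xy [ 0.5039 -0.0409] turn 59.7 F [-2.3 -1.8  7. ] Tz 0.062
t 8.38 z 0.1553 xy [ 0.5039 -0.041 ] turn 61.7 F [-2.2 -2.1  7.9] Tz 0.096
```

```bash
python3 -m crank '[[0,0,0.04,0,0,1,1],[0,0,0.04,0,0,2,1]]'>/dev/null;python3 st.py
python3 -m crank '[[0,0,0.04,0,0,1,1],[0,0,0.04,0,0,2,1]]'>/dev/null;python3 st.py
```

```text
t 8.62 z 0.1553 xy [ 0.5039 -0.041 ] turn 63.8 F [-2.4 -1.1  7. ] Tz 0.080
t 8.88 z 0.1553 xy [ 0.504  -0.0411] turn 65.8 F [-1.3 -2.2  8. ] Tz 0.049
```

```bash
python3 -m crank '[[0,0,0.04,0,0,1,1],[0,0,0.04,0,0,2,1]]'>/dev/null;python3 st.py
```

```text
t 9.12 z 0.1553 xy [ 0.504  -0.0411] turn 67.8 F [-1.3 -1.6  7.7] Tz 0.106
```

```bash
python3 -m crank '[[0,0,0.04,0,0,1,1],[0,0,0.04,0,0,2,1]]'>/dev/null;python3 st.py
```

```text
t 9.38 z 0.1553 xy [ 0.504  -0.0412] turn 69.8 F [-1.6 -1.7  7.9] Tz 0.101
```

```bash
python3 -m crank '[[0,0,0.04,0,0,1,1],[0,0,0.04,0,0,2,1]]'>/dev/null;python3 st.py
```

```text
t 9.62 z 0.1553 xy [ 0.5041 -0.0412] turn 71.9 F [-1.  -0.5  6.4] Tz 0.050
```

```bash
python3 -m crank '[[0,0,0.04,0,0,1,1],[0,0,0.04,0,0,2,1]]'>/dev/null;python3 st.py
```

```text
t 9.88 z 0.1548 xy [ 0.5041 -0.0413] turn 73.9 F [ 1.2 -0.9  1.4] Tz 0.025
```

The push vanished at a turn of 73.9° (Fz 7.9 → 1.4 N), so the tooth is over the notch. Next I'll press down gently with a very small further turn.

```bash
python3 -m crank '[[0,0,0.05,0,0,0.5,1],[0,0,0.1,0,0,1,1]]'>/dev/null;python3 st.py
python3 -m crank '[[0,0,0.06,0,0,0,1],[0,0,0.12,0,0,0,1]]'>/dev/null;python3 st.py
```

```text
t 10.12 z 0.1537 xy [ 0.5041 -0.0413] turn 74.9 F [ 0.7 -2.4  1.1] Tz 0.007
t 10.38 z 0.1524 xy [ 0.5041 -0.0413] turn 74.9 F [ 1.1 -1.1  2.4] Tz -0.007
```

```bash
python3 -m crank '[[0,0,0.08,0,0,0,1],[0,0,0.15,0,0,0,1],[0,0,0.2,0,0,0,1]]'>/dev/null;python3 st.py
python3 -m crank '[[0,0,0.04,0,0,0,1],[0,0,0.08,0,0,0,1],[0,0,0.08,0,0,0,1]]'>/dev/null;python3 st.py
```

```text
t 10.75 z 0.1504 xy [ 0.5041 -0.0413] turn 74.9 F [ 1.8 -2.3  2.5] Tz 0.043
t 11.12 z 0.1498 xy [ 0.5041 -0.0413] turn 74.9 F [-0.4 -0.8  4.7] Tz 0.050
```

```bash
python3 -m crank '[[0,0,0.06,0,0,0,1],[0,0,0.12,0,0,0,1],[0,0,0.12,0,0,0,1]]'>/dev/null;python3 st.py
```

```text
t 11.50 z 0.1496 xy [ 0.5043 -0.0413] turn 74.9 F [-4.8 -0.7 15.3] Tz 0.011
```

```bash
python3 -m crank '[[0,0,0,0,0,0,1],[0,0,0,0,0,0,1]]' 30 >/dev/null;python3 st.py
python3 -m crank '[[0,0,0,0,0,0,0.8],[0,0,0,0,0,0,0.65],[0,0,0,0,0,0,0.5],[0,0,0,0,0,0,0.4],[0,0,0,0,0,0,0.4]]';python3 st.py
```

```text
t 11.75 z 0.1498 xy [ 0.5042 -0.0413] turn 74.9 F [-1.2 -1.5  6.4] Tz 0.018
clock: 12.38
tool_pos: [0.5042, -0.0413, 0.1497]
ee_rot: [0.965, 0.262, 0.003, 0.001]
force: [-0.7, -0.8, -0.7]
width: 0.598
t 12.38 z 0.1497 xy [ 0.5042 -0.0413] turn 74.9 F [-0.7 -0.8 -0.7] Tz 0.030
```

```bash
python3 -m crank '[[0,0,-1,0,0,0,0.4],[0,0,-3,0,0,0,0.4],[0,0,-6,0,0,0,0.4],[0,0,-10,0,0,0,0],[0,0,-10,0,0,0,0]]';python3 -m crank '[[0,0,0,0,0,0,0],[0,0,0,0,0,0,0]]' >/dev/null
python3 - <<'E'
from h import *
p,d,T,K=shot('wrist','w4')
v,u=np.mgrid[0:400,0:640];c=np.stack([(u-K[0,2])/K[0,0]*d,(v-K[1,2])/K[1,1]*d,d],-1);W=c@T[:3,:3].T+T[:3,3]
m=(d>0)&(np.hypot(W[...,0]-.502,W[...,1]+.041)<.028)&(W[...,2]>.10)&(W[...,2]<.17)
for lo,hi in((.115,.126),(.14,.165)):
    b=m&(W[...,2]>lo)&(W[...,2]<hi);print(lo,b.sum(),np.median(W[b][:,2]))
r=cv2.minAreaRect(W[b][:,:2].astype(np.float32)*1000);print(r)
E
python3 st.py
```

```text
clock: 13.0
tool_pos: [0.5045, -0.0413, 0.2532]
ee_rot: [0.965, 0.262, 0.005, 0.002]
force: [-0.7, -0.4, -0.8]
width: 0.984
0.115 1777 0.11979484020921755
0.14 1221 0.15073250051824058
((502.6678466796875, -41.72909927368164), (46.157962799072266, 13.971290588378906), 30.352073669433594)
t 13.30 z 0.2526 xy [ 0.5043 -0.0413] turn 74.9 F [-0.1 -1.  -0.7] Tz 0.053
```

View pics/w4.png

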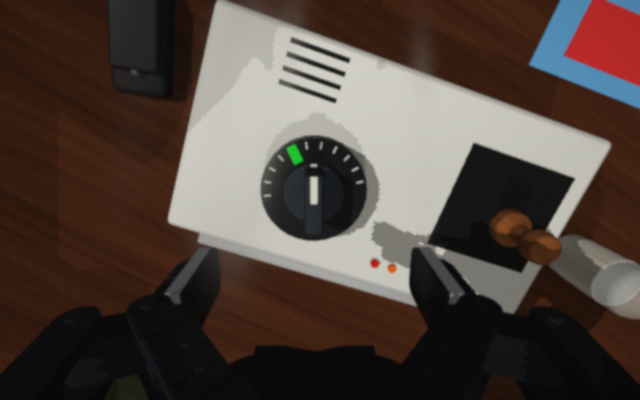

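The dial is released and its pointer sits clockwise past the mark (pointer at (314,190), mark at (294,154)). The stamp, bottle and mouse are where they were. I'll compare its height with the initial home reading, then hand in.

Run:
```python
from h import *
p,d,T,K=load('w1')
v,u=np.mgrid[0:400,0:640];c=np.stack([(u-K[0,2])/K[0,0]*d,(v-K[1,2])/K[1,1]*d,d],-1);W=c@T[:3,:3].T+T[:3,3]
m=(d>0)&(np.hypot(W[...,0]-.502,W[...,1]+.041)<.028)
h=[np.median(W[...,2][m&(W[...,2]>lo)&(W[...,2]<hi)]) for lo,hi in((.115,.126),(.14,.165))];print(h)
if abs(h[1]-.1507)<.0015: print(workorder.close_job())
```

```text
[np.float64(0.11997627930304511), np.float64(0.150904785488556)]
the job is handed in; nothing more can be done
None
```

The dial is set, locked and released, and the job is handed in at about 13.3 s of the 48 s allowed.

- **Moves:** I gripped the bar, pulled the dial up about 11 mm and turned it 49°, where it pointed at the green mark. I then pressed lightly (about 7–8 N) while turning slowly on. The push vanished at about 74°, some 25° (0.43 rad) past the mark, and the dial went down freely until it stopped solid at about 15 N.
- **Home and locked:** after release the bar top measured 150.7 mm high, against 150.9 mm when parked at the start. The camera put the total turn at 75.0°, matching the arm's 74.9°. I did not test the lock by twisting the dial.
- **Surroundings:** the stamp, bottle and mouse looked undisturbed in the last picture, and the robot was clear of everything.
- **Side force while turning:** it reached 8 N because the grip was about 1.3 mm off the dial's axis. I corrected for it, and it stayed below about 3 N while I searched for the notch. It rose briefly to about 5 N during the final push home.

No check failed or disagreed.

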